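Load a sample dish and crank it under the inspection lens

ROBOT

A 6-joint arm with a two-finger parallel gripper is mounted at the origin on the work surface; the furniture and walls round the work are solid. World frame = base frame: x ahead of the robot, y to its left, z up, the work surface at z = 0. Lengths are in m, angles in degrees, forces in N, time in s.
With the tool pointing down it reaches from about 0.35 to 0.925 m from the base axis. Payload 6.4 kg.
Tool frame: the origin (TCP) lies midway between the tips of the shut fingers; the grasp point (between the pads) lies 19 mm behind it; z points along the fingers, y is the line along which they close (so a half turn about z gives the same grasp; the last joint's range is limited). The gripper opens to 94 mm and grips with 3 to 60 N. Pads are 16 mm wide; open, the fingers measure 119 mm over their backs; the gripper's body (75 mm by 177 mm) begins 78 mm behind the grasp point.
Start: joints at [54.081, 14.043, 89.255, -0, 76.702, -9.975], TCP at [0.284, 0.585, 0.205] pointing down, gripper open.
Joint ranges: [-179.41, 179.41], [-58.25, 129.5], [7.25, 145.43], [-54.29, 234.29], [11.92, 165.04], [-157.13, 157.13]. Speed limits (degrees/s): [147.25, 147.25, 180, 180, 180, 180].

INTERFACE

Orientations are given as a 3x3 rotation matrix whose columns are the frame's x, y, z axes.
In Python, from bench import manip gives the robot as it stands.
- The arm moves only by the tool move_arm, never from a script. Its argument "targets" is a list of rows, each an object with "translation": the shift along the tool's x, y, z in mm, a list of three; "twist": the turn, a rotation vector about the tool's x, y, z in rad, a list of three. In form: [{"translation": [dx, dy, dz], "twist": [wx, wy, wz]}, ...]. A call has 1 to 5 rows; each row shifts and turns the commanded pose from where the row before left it, along the tool's axes as they then stand; what a row does not reach is not made up. A row lasts 1/8 s, in which the tool goes at most 62.5 mm and 10.7 degrees, less where a joint would pass 70% of its speed; a pose out of reach is approached as far as the arm can. A call with a gripper value outside its range is refused whole. "gripper" is the closure, from 0 (fully open) to 1 (shut), set as the call begins (left out, the last holds). The fingers move at their own pace and stop on an object; "newtons" is the grip in N (left out, the last holds). Time passes only in rows, so rows that do not move let the fingers close. It gives the time, the measured TCP pose, the force, the opening and the grip force at its end, in the units of the state.
- manip.get_obs(): the state, without advancing time (a new reading comes with each control period).
- manip.capture(name): name is "side" or "top" or "wrist"; returns the picture (400x640x3 uint8, blue, green, red); there is no depth.
- manip.camera_params(name): a dict with "camera_matrix" (3x3 intrinsics, pixels), "pose" (4x4, takes a point from camera to world coordinates); the wrist camera has in their place "tool_from_camera" (4x4, takes a point from camera to tool coordinates, whose origin is the TCP and whose axes are the flange's). Camera axes: x right, y down, z forward; pixel columns grow to the right and rows downward; lengths in m; the calibration is good to about 2 mm. A picture is of the moment at which its call begins: read the wrist's pose just before it. camera_params takes no time and is no camera call.
- manip.job_done(): hands the job in; it is judged then, once.
The state is a dict: "clock": time; "joint_positions": joint angles; "dq": joint speeds; "tau": joint torques, N m; "eef_pos": TCP position; "ee_rot": TCP orientation; "contact_force": force on the tool from outside, world axes, zero at the start; "torque": the same for the moment, N m; "width": opening from 0.0 (shut) to 1.0 (fully open); "grip_force": force on a finger pad.
Only numpy, scipy, OpenCV 4.12 (cv2) and the standard library are available. Lean on these libraries where they do the work, as an engineer would, in place of code of your own. Each camera call takes 0.05 s, during which the arm holds its last target. There are 200 camera calls.

TASK

Pick up the covered sample dish lying by itself on the bench and set it down gently, level, in the one empty nest of the dish turntable. Then turn the handwheel of the turntable's worm drive, several turns, until that dish stands centred under the lens of the inspection head; leave it there and let go. Do not knock the inspection head, the mug or the grey scanner cylinder.

Things in the scene. Friction and masses are not known exactly. Their poses are not given: they have to be found in the camera images.
- stage: fixed rotary dish stage: dark base plate 200x190x12 mm with a tongue for the column, grey gear drum and worm block, round aluminium turntable on top (200 mm across, upper face 96 mm above the bench). Origin on the bench on the turntable's upright axis; its x axis points from there to the column with the inspection head, its y axis to the side of the handwheel, along the worm shaft; z up
- nest (a point): centre of the floor of the one empty nest; it turns with the turntable, 58 mm from its axis, 96 mm above the bench. The nest is a black ring 5 mm high, 75 mm across outside; inside it flares from 65 mm at the floor to 70 mm. The other three nests, 90 degrees apart, hold dishes that are fixed in them and stay
- under_lens (a point): fixed point straight below the lens, 58 mm from the turntable's axis along the stage's x axis, at the height of a seated dish's centre (102 mm above the bench). The black inspection head (54 mm across, lens down) hangs from 143 to 190 mm above the bench: only 35 mm between a seated dish and the head, so a dish is loaded clear of it
- head: fixed inspection head on the stage: steel column 140 mm from the turntable's axis, 190 mm high, an arm and the black lens barrel with its ring light. Same origin and axes as the stage; not to be knocked
- dish_mid (a point): centre (half-way up; z axis upright) of the loose covered dish, a white flat disc 61 mm across and 12 mm high, about 20 g, lying on the bench to the right, 60 mm or more from a wall that runs at 45 degrees (along x = y); when it is seated its centre is 6 mm above the nest's floor and its top 7 mm stand above the rim
- handle (a point): centre of the free-spinning black handle of the handwheel: a level bar 16 mm thick and 51 mm long, parallel to the stage's y axis, that stands out from the wheel's outer face. It travels on an upright circle of 28 mm radius round the wheel's axis, 36 to 92 mm above the bench
- wheel_hub (a point): centre of the outer face of the black handwheel (76 mm across, 12 mm thick), on the worm's level axis 64 mm above the bench, parallel to the stage's y axis. The centre of the handle's circle is 27.5 mm further out along the stage's y axis
- crank (a joint): angle of the handwheel in rad, positive about the stage's +y axis (handle at the top: growing moves it towards the stage's +x). It is 15 times turntable and does not wrap; limits are far away. It stays where it is left; about 4.5 N at the handle turn it
- turntable (a joint): angle of the turntable in rad, counter-clockwise from above positive; 0 when the empty nest is straight under the lens; at the start between about -2.1 and -1.4 (3.3 to 5 turns of the wheel away). The worm drives it: one turn of the wheel moves it 24 degrees; it is self-locking and resists being pushed
- mug: green mug, 96 mm high, to be left alone; origin at the centre of its underside. It stands by a large fixed monitor on the left: the panel's near end is at about x 0.45, y 0.30, 160 to 510 mm above the bench, and the panel runs from there away and to the left (x and y both growing), so an arm coming from the left draws in first
- capsule: pale grey upright cylinder with a black band (a spare scanner in its cap), 50 mm across, 100 mm high, to be left alone; origin at the centre of its underside

How it is judged (in metres and radians):
On the way:
1. the dish sits flat in the empty nest, let go (horizontal distance between dish_mid and nest below 0.004 m and z of dish_mid in the frame of nest below 0.0085 m and angle between dish_mid's own z axis and vertical below 0.06 rad and contact force between the fingers and dish below 0.05 N), for 0.2 s.
At the end, for the whole second after the job is handed in: The dish sits flat in the nest that was empty (centre within 4 mm of the nest's, tilt under 0.06 rad) and its centre is within 6 mm, seen from above, of the point below the lens; dish and handwheel are at rest and let go (horizontal distance between dish_mid and nest below 0.004 m and z of dish_mid in the frame of nest below 0.0085 m and angle between dish_mid's own z axis and vertical below 0.06 rad and horizontal distance between dish_mid and under_lens below 0.006 m and velocity of joint crank between -0.1 and 0.1 rad/s and linear speed of dish below 0.02 m/s); the robot touches nothing.
It fails at once if the dish is tipped by more than about 30 degrees (angle between dish_mid's own z axis and vertical above 0.52 rad).
It fails at once if the dish is dropped or slammed into the nest (faster than 0.45 m/s there) (horizontal distance between dish_mid and nest below 0.03 m and z of dish_mid in the frame of nest below 0.02 m and linear speed of dish above 0.45 m/s).
It fails at once if the mug is moved by more than 20 mm (distance of mug from where it was at the start of the episode above 0.02 m).
It fails at once if the scanner cylinder is moved by more than 20 mm (distance of capsule from where it was at the start of the episode above 0.02 m).
It fails at once if the inspection head or its column is knocked (over 10 N) (contact force between any of the arm, the fingers and head above 10 N).
It also fails if it takes over 67 s, if anything falls off the work surface, if the arm or the gripper's body presses on something with over 40 N, if the wrist force passes 120 N, or if a joint passes its speed limit or range.

## Working session

There is one attempt and no reset: what is moved stays moved. The work goes in short steps, Python scripts to look and compute and a tool call to move; the robot and the scene stay as the last step left them, time stands still between calls to the robot, and variables do not carry over. Pictures are saved under pics/ and viewed, at most 10 in all, crops included, and the job is handed in when it is done.

Besides the shell and the picture viewer there is one more tool, called after ">>>" as name(argument=value, ...), one argument or row to a line, values as JSON. move_arm: Moves the arm, as the interface text tells. Its arguments: {"type":"object","properties":{"targets":{"type":"array"},"gripper":{"type":"number"},"newtons":{"type":"number"}},"required":["targets"]}

```bash
mkdir -p pics; ls; python3 - <<'E'
from bench import manip
import cv2,numpy as np
np.set_printoptions(precision=4,suppress=True)
o=manip.get_obs();print(o)
for n in("top","side"):
    p=manip.camera_params(n);print(n,p)
    cv2.imwrite(f"pics/{n}0.png",manip.capture(n))
print(manip.camera_params("wrist"))
E
```

```text
pics
{'clock': 0.0, 'joint_positions': array([54.0805, 14.0842, 89.3228, -0.    , 76.7016, -9.9763]), 'dq': array([ 0.0601,  0.103 ,  0.0003, -0.0213,  0.0019,  0.0246]), 'tau': array([  0.0014, -41.5833, -31.46  ,   0.0685,   0.0332,  -0.0002]), 'eef_pos': array([0.284 , 0.584 , 0.2044]), 'ee_rot': array([[-0.8992,  0.4375, -0.0011],
       [ 0.4375,  0.8992, -0.0015],
       [ 0.0003, -0.0019, -1.    ]]), 'contact_force': array([-0.4694,  0.0382,  0.408 ]), 'torque': array([ 0.0226, -0.0159, -0.0758]), 'grip_force': 0.0, 'width': 1.000156272643905}
top {'camera_matrix': array([[370.8258,   0.    , 317.5469],
       [  0.    , 370.8258, 209.1983],
       [  0.    ,   0.    ,   1.    ]]), 'pose': array([[ 0.024 , -0.9893,  0.1436,  0.368 ],
       [-0.9997, -0.0226,  0.0112,  0.023 ],
       [-0.0079, -0.1439, -0.9896,  1.0872],
       [ 0.    ,  0.    ,  0.    ,  1.    ]])}
side {'camera_matrix': array([[414.649 ,   0.    , 325.941 ],
       [  0.    , 414.649 , 202.2835],
       [  0.    ,   0.    ,   1.    ]]), 'pose': array([[ 0.586 , -0.6897,  0.4252,  0.1108],
       [-0.8102, -0.5058,  0.2961, -0.2301],
       [ 0.0108, -0.5181, -0.8553,  0.8325],
       [ 0.    ,  0.    ,  0.    ,  1.    ]])}
{'camera_matrix': array([[342.5397,   0.    , 318.3285],
       [  0.    , 342.5397, 203.015 ],
       [  0.    ,   0.    ,   1.    ]]), 'tool_from_camera': array([[-0.0006, -0.9614, -0.2753,  0.0805],
       [ 1.    , -0.0007,  0.0006, -0.0008],
       [-0.0007, -0.2753,  0.9614, -0.1786],
       [ 0.    ,  0.    ,  0.    ,  1.    ]])}
```

View pics/top0.png

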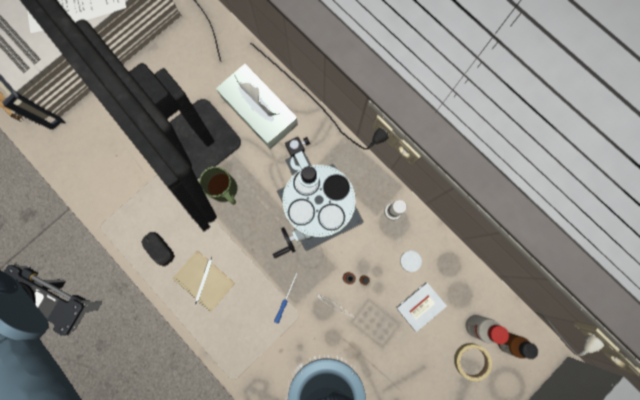

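View pics/side0.png

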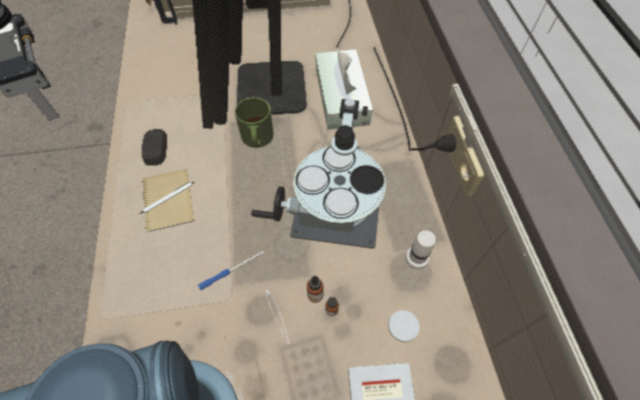

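The top view shows: turntable centre ~(319,201), empty black nest ~(337,187), lens head ~(308,174), column ~(293,147), handwheel ~(290,238) with handle ~(284,250), loose dish ~(411,261), capsule ~(396,209), mug ~(217,184). The side view shows: turntable ~(339,184), empty nest ~(367,179), dish ~(404,325), capsule ~(422,248), handle ~(267,213), wheel ~(280,203).

```bash
cat > h.py <<'E'
from bench import manip
import cv2,numpy as np
np.set_printoptions(precision=4,suppress=True)
def cam(n,o=None):
    p=manip.camera_params(n);K=p["camera_matrix"]
    if n=="wrist":
        T=np.eye(4);T[:3,:3]=o["ee_rot"];T[:3,3]=o["eef_pos"];return K,T@p["tool_from_camera"]
    return K,p["pose"]
def ray(c,uv):
    K,T=c;return T[:3,3],T[:3,:3]@np.linalg.solve(K,[uv[0],uv[1],1.])
def plane(c,uv,z):
    o,d=ray(c,uv);return o+d*(z-o[2])/d[2]
def tri(c1,u1,c2,u2):
    a,d=ray(c1,u1);b,e=ray(c2,u2)
    s=np.linalg.lstsq(np.c_[d,-e],b-a,rcond=None)[0];p,q=a+s[0]*d,b+s[1]*e
    return (p+q)/2,np.linalg.norm(p-q)
def proj(c,P):
    K,T=c;q=K@(T[:3,:3].T@(np.asarray(P)-T[:3,3]));return q[:2]/q[2]
def blob(mask,near):
    n,l,s,ce=cv2.connectedComponentsWithStats(mask.astype(np.uint8))
    y,x=int(near[1]),int(near[0]);k=l[y,x]
    assert k>0,"no blob at seed"
    return l==k,s[k],ce[k]
def circ(c,mask,z):
    """circle (centre, diameter) on the plane z of a mask's outer contour"""
    cs,_=cv2.findContours(mask.astype(np.uint8),cv2.RETR_EXTERNAL,cv2.CHAIN_APPROX_NONE)
    k=max(cs,key=cv2.contourArea)[:,0,:]
    P=np.array([plane(c,u,z)[:2] for u in k])
    s=np.linalg.lstsq(np.c_[2*P,np.ones(len(P))],(P**2).sum(1),rcond=None)[0]
    return s[:2],2*np.sqrt(s[2]+s[:2]@s[:2])
E
python3 - <<'E'
from h import *
T,S=cam("top"),cam("side")
it,is_=cv2.imread("pics/top0.png"),cv2.imread("pics/side0.png")
for n,c,im,d,ne in(("top",T,it,(411,261),(337,187)),("side",S,is_,(404,325),(370,180))):
    g=cv2.cvtColor(im,cv2.COLOR_BGR2HSV).astype(int)
    w=(g[...,1]<40)&(g[...,2]>175)
    try:
        m,s,ce=blob(w,d);print(n,"dish",s,ce,circ(c,m,.012))
        m,s,ce=blob(g[...,2]<70,ne);print(n,"nest",s,ce,circ(c,m,.101), plane(c,ce,.096))
    except AssertionError as e:print(n,e,g[d[1],d[0]],g[ne[1],ne[0]])
print("table",tri(T,(319,201),S,(340,182)))
print("capsule",tri(T,(397,206),S,(424,236)))
print("mug",tri(T,(217,184),S,(254,110)))
print("handle tip",tri(T,(276,256),S,(255,213)))
print("wheel",tri(T,(290,238),S,(280,203)))
a=cv2.resize(it[120:280,230:430],None,fx=4,fy=4,interpolation=cv2.INTER_CUBIC)[:600]
cv2.imwrite("pics/topc.png",a)
E
```

```text
top dish [  100   141   464   259 37345] [314.3454 284.9504] (array([ 0.3223, -0.0223]), np.float64(0.722712522875231))
top nest [324 175  25  24 472] [335.9788 186.786 ] (array([ 0.5739, -0.0142]), np.float64(0.06459319485329197)) [ 0.5747 -0.0144  0.096 ]
side dish [388 309  33  32 804] [404.0037 324.709 ] (array([ 0.382 , -0.2344]), np.float64(0.060954401189285315))
side nest [351 166  32  27 673] [366.6018 179.0461] (array([ 0.5734, -0.0125]), np.float64(0.06681657966675082)) [ 0.5761 -0.0114  0.096 ]
table (array([0.5346, 0.0304, 0.0974]), np.float64(0.0013067952096602435))
capsule (array([ 0.5243, -0.1784,  0.1037]), np.float64(2.56960318965037e-05))
mug (array([0.5732, 0.3051, 0.1114]), np.float64(0.003538568940135141))
handle tip (array([0.3846, 0.1462, 0.0559]), np.float64(0.0003876267714293207))
wheel (array([0.4321, 0.1102, 0.0703]), np.float64(0.005737870950428037))
```

View pics/topc.png

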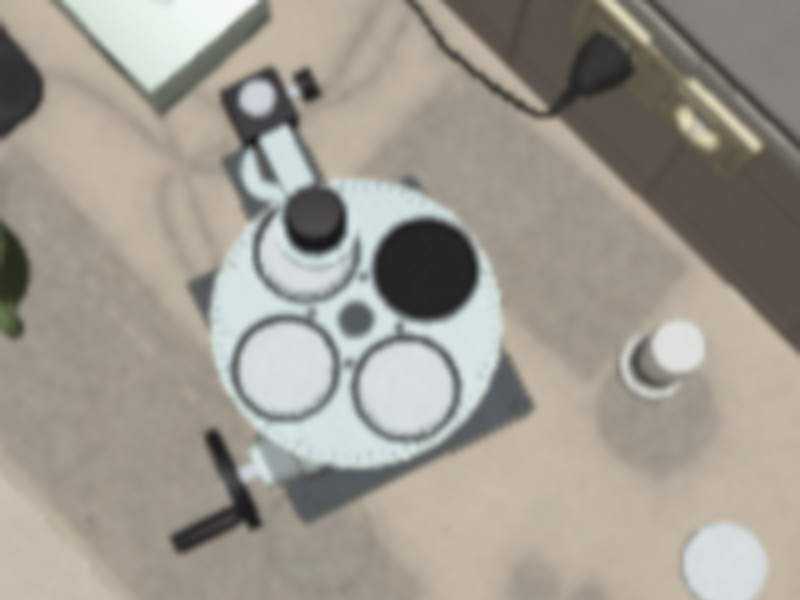

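The crop shows: axis cap at crop (356,320), column top (258,98), head top (316,217), empty nest (426,269), handle from (243,513) to (178,542), wheel seen edge-on from (212,432) to (255,525).

```bash
python3 - <<'E'
from h import *
T,S=cam("top"),cam("side")
it=cv2.imread("pics/top0.png")
f=lambda x,y:(230+x/4-.375,120+y/4-.375)
A=plane(T,f(356,320),.097)
col=plane(T,f(258,98),.19);hd=plane(T,f(316,217),.19)
print("axis",A,"col",col,"head",hd)
for q in(col,hd):
    d=(q-A)[:2];print(np.linalg.norm(d),np.degrees(np.arctan2(d[1],d[0])))
# base plate corners at z=.012
for p in((305,522),(533,403)):print(plane(T,f(*p),.012))
d=plane(T,f(178,542),.06)-plane(T,f(243,513),.06);print("handle dir",np.degrees(np.arctan2(d[1],d[0])),np.linalg.norm(d))
n=np.array([.575,-.013])-A[:2];print("nest",np.linalg.norm(n),np.degrees(np.arctan2(n[1],n[0])))
g=cv2.cvtColor(it,cv2.COLOR_BGR2HSV).astype(int)
for v in(190,200,210):
    m,s,ce=blob((g[...,1]<35)&(g[...,2]>v),(411,261));
    if s[4]<900:print(v,s,circ(T,m,.012));break
# turntable rim
m,s,ce=blob((g[...,0]>80)&(g[...,0]<130)&(g[...,2]>150),(319,212));print(s)
E
```

```text
axis [0.538 0.032 0.097] col [0.6619 0.0959 0.19  ] head [0.5862 0.0574 0.19  ]
0.13946672895964585 27.307138644153923
0.05454339552920671 27.848912262165882
[0.4041 0.066  0.012 ]
[ 0.4942 -0.0976  0.012 ]
handle dir 115.39362238779137 0.04876608840512684
nest 0.058218764861077535 -50.56843104318138
190 [401 249  22  24 401] (array([ 0.3812, -0.2379]), np.float64(0.061985228963878425))Traceback (most recent call last):
  File "<stdin>", line 19, in <module>
  File "h.py", line 22, in blob
    assert k>0,"no blob at seed"
           ^^^
AssertionError: no blob at seed
```

```bash
cat >> h.py <<'E'
from scipy.spatial.transform import Rotation as Ro
def Ry(yaw):
    c,s=np.cos(np.radians(yaw)),np.sin(np.radians(yaw));return np.array([[s,c,0],[-c,s,0],[0,0,-1.]])
def down(yaw):
    y=np.array([np.cos(np.radians(yaw)),np.sin(np.radians(yaw)),0]);z=np.array([0,0,-1.])
    return np.c_[np.cross(y,z),y,z]
def plan(wps,p=None,R=None):
    """wps: (xyz, yaw or R, rows); prints rows in tool axes, mm and rad"""
    o=manip.get_obs();p=o["eef_pos"] if p is None else np.array(p);R=o["ee_rot"] if R is None else R
    k=0
    for q,Rt,n in wps:
        if np.isscalar(Rt):Rt=down(Rt)
        q=np.array(q,float);w=Ro.from_matrix(R.T@Rt).as_rotvec();p0,R0=p,R
        for i in range(1,n+1):
            pn=p0+(q-p0)*i/n;Rn=R0@Ro.from_rotvec(w*i/n).as_matrix()
            t=np.round(R.T@(pn-p)*1000,1);tw=np.round(Ro.from_matrix(R.T@Rn).as_rotvec(),3)
            print(k//5,t.tolist(),tw.tolist(),"!!" if np.linalg.norm(t)>62 or np.linalg.norm(tw)>.186 else "");k+=1
            p,R=p+R@(t/1000),R@Ro.from_rotvec(tw).as_matrix()
E
python3 - <<'E'
from h import *
r=lambda a,rad=.41,z=.2:(rad*np.cos(np.radians(a)),rad*np.sin(np.radians(a)),z)
plan([(r(61.5),64,4),(r(43),60,3),(r(25),57,2),(r(9),54,2),(r(-7),51,2),(r(-22),48,2),((.3812,-.236,.15),45,2)])
E
```

```text
0 [-4.6, -60.0, 1.2] [-0.0, -0.0, 0.0] 
0 [-4.6, -59.9, 1.2] [-0.001, -0.0, 0.0] 
0 [-4.6, -60.0, 1.2] [-0.0, -0.0, 0.001] 
0 [-4.7, -60.0, 1.1] [-0.001, -0.0, -0.0] 
0 [-43.0, -8.9, -0.0] [0.0, -0.0, 0.023] 
1 [-43.2, -8.0, -0.0] [0.0, -0.0, 0.023] 
1 [-43.4, -6.9, -0.0] [0.0, -0.0, 0.024] 
1 [-57.6, -28.1, -0.0] [0.0, -0.0, 0.026] !!
1 [-58.4, -26.6, -0.1] [0.0, -0.0, 0.026] !!
1 [-43.7, -36.7, -0.0] [0.0, -0.0, 0.026] 
2 [-44.6, -35.5, -0.0] [0.0, -0.0, 0.026] 
2 [-34.3, -45.6, -0.0] [0.0, -0.0, 0.026] 
2 [-35.5, -44.7, -0.1] [0.0, -0.0, 0.027] 
2 [-22.2, -48.7, 0.0] [0.0, -0.0, 0.026] 
2 [-23.5, -48.1, 0.0] [0.0, -0.0, 0.026] 
3 [-28.0, -30.3, 25.0] [0.0, -0.0, 0.026] 
3 [-28.7, -29.5, 25.0] [0.0, -0.0, 0.027]
```

>>> move_arm(
  targets=[
    {"translation": [-5, -60, 1], "twist": [0, 0, 0]},
    {"translation": [-5, -60, 1], "twist": [0, 0, 0]},
    {"translation": [-5, -60, 1], "twist": [0, 0, 0]},
    {"translation": [-5, -60, 1], "twist": [0, 0, 0]},
    {"translation": [-43, -9, 0], "twist": [0, 0, 0.023]},
  ],
)

```text
clock: 0.72
eef_pos: [0.229, 0.3307, 0.1999]
ee_rot: [[-0.89, 0.456, -0.001], [0.456, 0.89, -0.001], [0.001, -0.001, -1.0]]
contact_force: [0.9, 0.8, 0.0]
width: 0.998
grip_force: 0.0
```

>>> move_arm(
  targets=[
    {"translation": [-43, -8, 0], "twist": [0, 0, 0.023]},
    {"translation": [-43, -7, 0], "twist": [0, 0, 0.024]},
    {"translation": [-55, -27, 0], "twist": [0, 0, 0.026]},
    {"translation": [-55, -26, 0], "twist": [0, 0, 0.026]},
    {"translation": [-44, -37, 0], "twist": [0, 0, 0.026]},
  ],
)

```text
clock: 1.35
eef_pos: [0.3861, 0.121, 0.2014]
ee_rot: [[-0.824, 0.566, 0.0], [0.566, 0.824, 0.0], [-0.0, 0.0, -1.0]]
contact_force: [0.5, 0.3, 0.3]
width: 0.999
grip_force: 0.0
```

>>> move_arm(
  targets=[
    {"translation": [-45, -36, 0], "twist": [0, 0, 0.026]},
    {"translation": [-34, -46, 0], "twist": [0, 0, 0.026]},
    {"translation": [-35, -45, 0], "twist": [0, 0, 0.026]},
    {"translation": [-22, -49, 0], "twist": [0, 0, 0.026]},
    {"translation": [-23, -48, 0], "twist": [0, 0, 0.026]},
  ],
)

```text
clock: 1.98
eef_pos: [0.3751, -0.1515, 0.2012]
ee_rot: [[-0.744, 0.668, -0.0], [0.668, 0.744, 0.0], [0.0, 0.0, -1.0]]
contact_force: [1.0, -0.4, -0.5]
width: 1.002
grip_force: 0.0
```

```bash
python3 - <<'E'
from h import *
o=manip.get_obs();im=manip.capture("wrist");cv2.imwrite("pics/w1.png",im)
print(o["clock"],o["eef_pos"],o["joint_positions"],o["contact_force"])
c=cam("wrist",o);u=proj(c,(.3815,-.236,.012));print(u)
g=cv2.cvtColor(im,cv2.COLOR_BGR2HSV).astype(int);print(g[int(u[1]),int(u[0])])
m,s,ce=blob((g[...,1]<40)&(g[...,2]>175),u);print(s,circ(c,m,.012))
P,d=circ(c,m,.012)
plan([((P[0],P[1],.06),45,4)])
E
```

```text
1.975 [ 0.3751 -0.1515  0.2012] [-38.1529 -21.5363 123.5079   0.0061  78.034  -86.2204] [ 0.9603 -0.3874 -0.4818]
[267.7196 233.4885]
[113   5 197]
[ 238  209   56   49 2100] (array([ 0.3797, -0.2388]), np.float64(0.06019155279168031))
0 [-14.9, -14.2, 35.4] [-0.001, 0.0, 0.012] 
0 [-15.1, -14.0, 35.5] [-0.001, 0.001, 0.012] 
0 [-15.2, -13.9, 35.3] [-0.0, 0.0, 0.011] 
0 [-15.5, -13.7, 35.4] [-0.001, 0.0, 0.012]
```

>>> move_arm(
  targets=[
    {"translation": [-15, -14, 35], "twist": [0, 0, 0.012]},
    {"translation": [-15, -14, 35], "twist": [0, 0, 0.012]},
    {"translation": [-15, -14, 35], "twist": [0, 0, 0.012]},
    {"translation": [-15, -14, 35], "twist": [0, 0, 0.012]},
    {"translation": [0, 0, 0], "twist": [0, 0, 0]},
  ],
)

```text
clock: 2.65
eef_pos: [0.38, -0.2305, 0.0589]
ee_rot: [[-0.711, 0.703, -0.005], [0.703, 0.711, 0.005], [0.007, 0.0, -1.0]]
contact_force: [-0.0, -0.3, -0.5]
width: 1.0
grip_force: 0.0
```

```bash
python3 - <<'E'
from h import *
o=manip.get_obs();im=manip.capture("wrist");cv2.imwrite("pics/w2.png",im)
print(o["clock"],o["eef_pos"],o["dq"])
c=cam("wrist",o);u=proj(c,(.380,-.2375,.012));print(u)
g=cv2.cvtColor(im,cv2.COLOR_BGR2HSV).astype(int)
m,s,ce=blob((g[...,1]<40)&(g[...,2]>165),u);print(s,circ(c,m,.012))
P,d=circ(c,m,.012)
plan([((P[0],P[1],.007),45,4)])
E
```

```text
2.65 [ 0.38   -0.2305  0.0589] [ 1.3414 -3.9028 -1.4532  0.2375  1.4664  0.3222]
[312.2658 231.7267]
[ 274  189   85   80 5340] (array([ 0.3806, -0.2348]), np.float64(0.058789059388910804))
0 [-0.7, -0.8, 13.4] [0.0, -0.001, 0.001] 
0 [-0.6, -0.7, 13.4] [0.0, -0.001, 0.002] 
0 [-0.6, -0.8, 13.4] [0.0, -0.001, 0.001] 
0 [-0.6, -0.8, 13.4] [0.0, -0.0, 0.002]
```

View pics/w2.png

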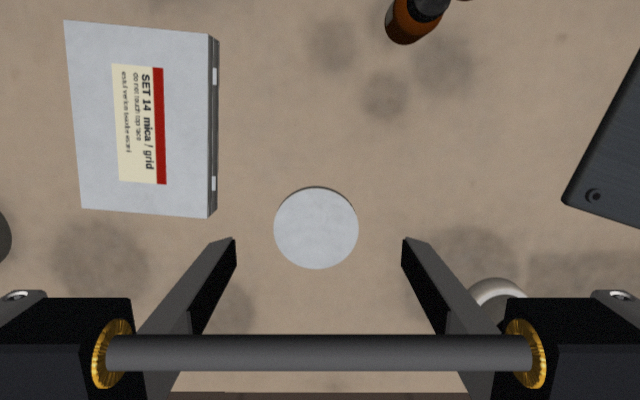

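The wrist view shows the dish centred at (316,229), between the open fingers (tips at 235 and 403), with the capsule base at (495,290) clear of them.

>>> move_arm(
  targets=[
    {"translation": [-1, -1, 18], "twist": [0, -0.003, 0.003]},
    {"translation": [-1, -1, 18], "twist": [0, 0, 0.003]},
    {"translation": [-0.5, -1, 11], "twist": [0, 0, 0]},
    {"translation": [0, 0, 5], "twist": [0, 0, 0]},
    {"translation": [0, 0, 0], "twist": [0, 0, 0]},
  ],
)

```text
clock: 3.32
eef_pos: [0.3818, -0.2357, 0.0099]
ee_rot: [[-0.708, 0.706, 0.003], [0.706, 0.708, -0.002], [-0.004, 0.0, -1.0]]
contact_force: [-0.3, 0.9, -0.4]
width: 1.004
grip_force: 0.0
```

>>> move_arm(
  targets=[
    {"translation": [0, 0, 0], "twist": [0, 0, 0]},
    {"translation": [0, 0, 0], "twist": [0, 0, 0]},
    {"translation": [0, 0, 0], "twist": [0, 0, 0]},
  ],
  gripper=0.15,
)

```text
clock: 3.7
eef_pos: [0.3817, -0.2359, 0.0097]
ee_rot: [[-0.707, 0.707, 0.002], [0.707, 0.707, -0.002], [-0.003, -0.0, -1.0]]
contact_force: [0.7, 0.9, 0.7]
width: 0.848
grip_force: 0.0
```

>>> move_arm(
  targets=[
    {"translation": [0.5, 0, 3], "twist": [0, 0.002, 0]},
    {"translation": [0, 0, 0], "twist": [0, 0, 0]},
  ],
)

```text
clock: 3.95
eef_pos: [0.381, -0.2352, 0.0062]
ee_rot: [[-0.708, 0.707, 0.0], [0.707, 0.708, -0.0], [-0.0, 0.0, -1.0]]
contact_force: [-0.4, 1.0, 0.3]
width: 0.855
grip_force: 0.0
```

>>> move_arm(
  targets=[
    {"translation": [0, 0, 0], "twist": [0, 0, 0]},
    {"translation": [0, 0, 0], "twist": [0, 0, 0]},
    {"translation": [0, 0, 0], "twist": [0, 0, 0]},
    {"translation": [0, 0, 0], "twist": [0, 0, 0]},
  ],
  gripper=0.5,
  newtons=6,
)

```text
clock: 4.45
eef_pos: [0.3812, -0.2354, 0.0065]
ee_rot: [[-0.708, 0.707, 0.001], [0.707, 0.708, -0.001], [-0.001, -0.0, -1.0]]
contact_force: [0.6, 0.0, -0.6]
width: 0.644
grip_force: 6.0
```

```bash
python3 - <<'E'
from h import *
plan([((.381,-.235,.2),45,4),((.44,-.16,.21),10,4),((.523,-.086,.2),-35.6,5)],p=(.3812,-.2354,.0065),R=down(45))
E
```

```text
0 [0.1, 0.0, -48.4] [0.0, 0.0, 0.0] 
0 [0.1, 0.1, -48.4] [0.0, 0.0, 0.0] 
0 [0.1, 0.0, -48.3] [0.0, 0.0, 0.0] 
0 [0.1, 0.0, -48.4] [0.0, 0.0, 0.0] 
0 [2.8, 23.7, -2.5] [0.0, 0.0, 0.153] 
1 [6.4, 23.0, -2.5] [0.0, 0.0, 0.152] 
1 [9.9, 21.7, -2.5] [0.0, 0.0, 0.153] 
1 [13.0, 20.0, -2.5] [0.0, 0.0, 0.153] 
1 [11.7, 18.9, 2.0] [0.0, 0.0, 0.159] 
1 [14.5, 16.9, 2.0] [0.0, 0.0, 0.159] 
2 [17.1, 14.3, 2.0] [0.0, 0.0, 0.159] 
2 [19.0, 11.4, 2.0] [0.0, 0.0, 0.16] 
2 [20.7, 8.3, 2.0] [0.0, 0.0, 0.159]
```

>>> move_arm(
  targets=[
    {"translation": [0, 0, -20], "twist": [0, 0, 0]},
    {"translation": [0, 0, -50], "twist": [0, 0, 0]},
    {"translation": [0, 0, -60], "twist": [0, 0, 0]},
    {"translation": [0, 0, -60], "twist": [0, 0, 0]},
    {"translation": [3, 24, -6], "twist": [0, 0, 0.153]},
  ],
)

```text
clock: 5.08
eef_pos: [0.3979, -0.2186, 0.2081]
ee_rot: [[-0.586, 0.81, 0.008], [0.81, 0.586, -0.008], [-0.011, 0.002, -1.0]]
contact_force: [-0.1, -0.5, -0.2]
width: 0.641
grip_force: 6.0
```

>>> move_arm(
  targets=[
    {"translation": [6, 23, -2], "twist": [0, 0, 0.152]},
    {"translation": [10, 22, -2], "twist": [0, 0, 0.153]},
    {"translation": [13, 20, -2], "twist": [0, 0, 0.153]},
    {"translation": [12, 19, 2], "twist": [0, 0, 0.159]},
    {"translation": [14, 17, 2], "twist": [0, 0, 0.159]},
  ],
)

```text
clock: 5.7
eef_pos: [0.4743, -0.1299, 0.2043]
ee_rot: [[0.147, 0.989, 0.001], [0.989, -0.147, -0.001], [-0.001, 0.001, -1.0]]
contact_force: [0.4, 0.7, 0.1]
width: 0.639
grip_force: 6.0
```

>>> move_arm(
  targets=[
    {"translation": [17, 14, 2], "twist": [0, 0, 0.159]},
    {"translation": [19, 11, 2], "twist": [0, 0, 0.159]},
    {"translation": [21, 8, 2], "twist": [0, 0, 0.159]},
    {"translation": [0, 0, 0], "twist": [0, 0, 0]},
    {"translation": [0, 0, 0], "twist": [0, 0, 0]},
  ],
)

```text
clock: 6.32
eef_pos: [0.5224, -0.0858, 0.1983]
ee_rot: [[0.579, 0.815, 0.0], [0.815, -0.579, -0.001], [-0.001, 0.001, -1.0]]
contact_force: [0.1, -0.1, -0.6]
width: 0.644
grip_force: 6.0
```

```bash
python3 - <<'E'
from h import *
o=manip.get_obs();im=manip.capture("wrist");cv2.imwrite("pics/w3.png",im)
print(o["clock"],o["eef_pos"],o["dq"],o["width"],o["grip_force"])
c=cam("wrist",o);g=cv2.cvtColor(im,cv2.COLOR_BGR2HSV).astype(int)
u=proj(c,(.5755,-.0128,.096));print(u)
for v in(50,70,90):
    m,s,ce=blob(g[...,2]<v,u);print(v,s,circ(c,m,.101))
u=proj(c,o["eef_pos"]+[0,0,.0055]);print(u,g[int(u[1]),int(u[0])])
m,s,ce=blob((g[...,1]<40)&(g[...,2]>165),u);P,d=circ(c,m,o["eef_pos"][2]+.0055);print(s,P,d,(o["ee_rot"].T[:,:2]@(P-o["eef_pos"][:2])))
E
```

```text
6.325 [ 0.5224 -0.0858  0.1983] [-0.5855 -0.3458  0.1717  0.0839 -0.09    0.5352] 0.6437972683285369 5.999932140111923
[319.6131  90.6749]
50 [ 273   43   91   96 6739] (array([ 0.5735, -0.0133]), np.float64(0.06866560107526311))
70 [ 273   43   91   97 6911] (array([ 0.5736, -0.0133]), np.float64(0.06948578479045249))
90 [ 270   41   96  100 7502] (array([ 0.5734, -0.0131]), np.float64(0.0724052636772739))
[318.6891 255.4728] [105   4 233]
[ 265  202  125  103 9219] [ 0.5242 -0.0888] 0.0628298588608188 [-0.0013  0.0032  0.    ]
```

View pics/w3.png

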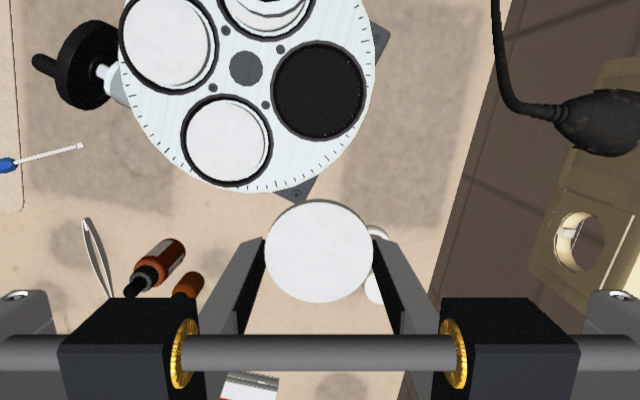

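The wrist view shows the held dish at about (319,252), with the capsule's cap merging into its mask at (378,240). The empty nest is at (319,91), the axis cap at (246,68), and the handwheel's handle around (45,65).

```bash
python3 - <<'E'
from h import *
o=manip.get_obs();im=cv2.imread("pics/w3.png");c=cam("wrist",o);g=cv2.cvtColor(im,cv2.COLOR_BGR2HSV).astype(int)
m,s,ce=blob((g[...,1]<40)&(g[...,2]>165),(318,250))
cs,_=cv2.findContours(m.astype(np.uint8),cv2.RETR_EXTERNAL,cv2.CHAIN_APPROX_NONE);k=max(cs,key=cv2.contourArea)[:,0,:]
k=k[k[:,0]<355];z=o["eef_pos"][2]+.0055
P=np.array([plane(c,u,z)[:2] for u in k]);s=np.linalg.lstsq(np.c_[2*P,np.ones(len(P))],(P**2).sum(1),rcond=None)[0]
q=s[:2];off=o["ee_rot"].T[:,:2]@(q-o["eef_pos"][:2]);print(off,2*np.sqrt(s[2]+q@q))
# nest wants dish there
R=down(-35.6);N=np.array([.5735,-.0132]);t=N-(R[:2,:2]@off[:2]);print(t)
plan([((t[0],t[1],.16),-35.6,4),((t[0],t[1],.115),-35.6,2)])
E
```

```text
[ 0.0006 -0.0001 -0.    ] 0.05975725066562754
[ 0.5732 -0.0137]
0 [22.1, -0.1, 9.6] [0.0, 0.0, 0.001] 
0 [22.1, -0.2, 9.6] [0.0, 0.0, 0.0] 
0 [22.1, -0.2, 9.6] [0.001, 0.0, 0.001] 
0 [22.1, -0.2, 9.6] [-0.0, 0.0, 0.0] 
0 [0.0, 0.0, 22.5] [-0.0, 0.0, 0.0] 
1 [0.1, 0.1, 22.5] [-0.0, 0.0, 0.0]
```

>>> move_arm(
  targets=[
    {"translation": [22, 0, 9], "twist": [0, 0, 0]},
    {"translation": [22, 0, 9], "twist": [0, 0, 0]},
    {"translation": [22, 0, 9], "twist": [0.001, 0, 0]},
    {"translation": [22, 0, 9], "twist": [0, 0, 0]},
    {"translation": [0, 0, 20], "twist": [0, 0, 0]},
  ],
)

```text
clock: 7.0
eef_pos: [0.5748, -0.0141, 0.1428]
ee_rot: [[0.58, 0.815, 0.002], [0.815, -0.58, -0.001], [0.001, 0.002, -1.0]]
contact_force: [0.3, -0.4, -0.8]
width: 0.64
grip_force: 6.0
```

>>> move_arm(
  targets=[
    {"translation": [0, 0, 20], "twist": [0, 0, 0]},
    {"translation": [0, 0, 0], "twist": [0, 0, 0]},
    {"translation": [0, 0, 0], "twist": [0, 0, 0]},
  ],
)

```text
clock: 7.38
eef_pos: [0.574, -0.0146, 0.1226]
ee_rot: [[0.582, 0.813, 0.0], [0.813, -0.582, -0.0], [-0.0, 0.0, -1.0]]
contact_force: [0.6, 0.1, 0.6]
width: 0.644
grip_force: 6.0
```

```bash
python3 - <<'E'
from h import *
o=manip.get_obs();im=manip.capture("wrist");cv2.imwrite("pics/w4.png",im)
print(o["clock"],o["eef_pos"],o["ee_rot"],o["contact_force"])
plan([((.5732,-.0137,.1025),-35.6,3)])
E
```

```text
7.375 [ 0.574  -0.0146  0.1226] [[ 0.5816  0.8135  0.0002]
 [ 0.8135 -0.5816 -0.0003]
 [-0.0001  0.0003 -1.    ]] [0.644  0.0715 0.5597]
0 [0.0, -0.5, 6.9] [0.0, -0.0, 0.0] 
0 [0.0, -0.5, 6.8] [0.001, -0.0, 0.001] 
0 [0.0, -0.4, 6.9] [0.0, -0.0, -0.0]
```

View pics/w4.png

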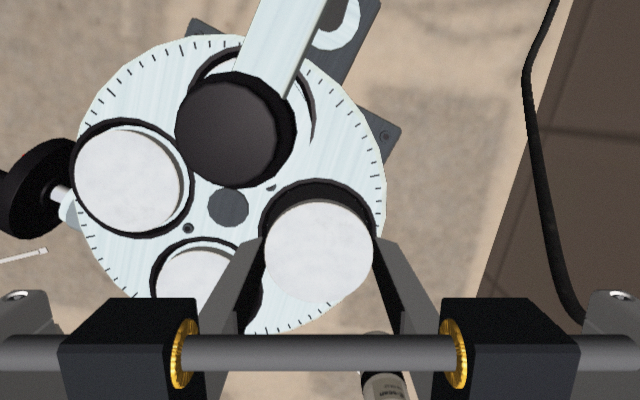

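The view shows the dish at (319,252) over the nest, whose ring spans columns 258–377 with its far edge near row 180. The head at (237,130) is clear.

>>> move_arm(
  targets=[
    {"translation": [0, -0.5, 6], "twist": [0, 0, 0]},
    {"translation": [0, -0.5, 6], "twist": [0, 0, 0]},
    {"translation": [0, 0, 3], "twist": [0, 0, 0]},
    {"translation": [0, 0, 0], "twist": [0, 0, 0]},
    {"translation": [0, 0, 0], "twist": [0, 0, 0]},
  ],
)

```text
clock: 8.05
eef_pos: [0.5733, -0.0134, 0.1076]
ee_rot: [[0.581, 0.814, 0.0], [0.814, -0.581, -0.0], [-0.0, 0.0, -1.0]]
contact_force: [0.5, -0.9, 0.2]
width: 0.644
grip_force: 6.0
```

```bash
python3 - <<'E'
from h import *
o=manip.get_obs();im=cv2.imread("pics/w4.png")
o4=dict(o,eef_pos=np.array([.574,-.0146,.1226]));c=cam("wrist",o4)
g=cv2.cvtColor(im,cv2.COLOR_BGR2HSV).astype(int)
# outer ring edge points of the nest, upper arc: first dark pixel along columns
P=[]
for x in range(268,370,4):
    y=160+np.argmax(g[160:240,x,2]<80);P.append(plane(c,(x,y),.101)[:2])
P=np.array(P);s=np.linalg.lstsq(np.c_[2*P,np.ones(len(P))],(P**2).sum(1),rcond=None)[0];q=s[:2]
print(q,2*np.sqrt(s[2]+q@q)," residual r:",np.round(np.linalg.norm(P-[.5735,-.0132],axis=1)*1000,1))
print(o["eef_pos"],o["contact_force"],o["grip_force"])
E
```

```text
[0.5949 0.0149] 0.0387001059897415  residual r: [55.5 54.4 53.3 52.3 51.3 36.3 36.3 36.6 36.4 36.5 36.6 36.4 36.9 36.3
 36.6 36.3 36.8 36.4 36.6 36.5 36.6 36.4 36.5 36.8 36.6 36.9]
[ 0.5733 -0.0134  0.1076] [ 0.5337 -0.8793  0.1757] 6.000037416815758
```

>>> move_arm(
  targets=[
    {"translation": [0, 0, 2], "twist": [0, 0, 0]},
    {"translation": [0, 0, 2], "twist": [0, 0, 0]},
    {"translation": [0, 0, 0.7], "twist": [0, 0, 0]},
    {"translation": [0, 0, 0], "twist": [0, 0, 0]},
  ],
)

```text
clock: 8.55
eef_pos: [0.5731, -0.0134, 0.1027]
ee_rot: [[0.581, 0.814, -0.0], [0.814, -0.581, -0.0], [-0.0, -0.0, -1.0]]
contact_force: [0.2, -0.2, -0.5]
width: 0.64
grip_force: 6.0
```

Seated or within a fraction of a millimetre; open the fingers a little.

>>> move_arm(
  targets=[
    {"translation": [0, 0, 0], "twist": [0, 0, 0]},
    {"translation": [0, 0, 0], "twist": [0, 0, 0]},
    {"translation": [0, 0, 0], "twist": [0, 0, 0]},
    {"translation": [0, 0, 0], "twist": [0, 0, 0]},
  ],
  gripper=0.25,
)

```text
clock: 9.05
eef_pos: [0.5732, -0.0134, 0.1028]
ee_rot: [[0.581, 0.814, -0.0], [0.814, -0.581, -0.0], [-0.0, 0.0, -1.0]]
contact_force: [-0.6, -0.5, -0.2]
width: 0.752
grip_force: 0.0
```

>>> move_arm(
  targets=[
    {"translation": [0, 0, -15], "twist": [0, 0, 0]},
    {"translation": [0, 0, -40], "twist": [0, 0, 0]},
    {"translation": [-20, 0, -40], "twist": [0, 0, 0]},
    {"translation": [-50, 0, 0], "twist": [0, 0, 0]},
    {"translation": [-30, 0, 0], "twist": [0, 0, 0]},
  ],
)

```text
clock: 9.68
eef_pos: [0.5148, -0.0961, 0.1998]
ee_rot: [[0.581, 0.814, 0.003], [0.814, -0.581, -0.001], [0.0, 0.003, -1.0]]
contact_force: [0.7, 0.1, -1.0]
width: 0.75
grip_force: 0.0
```

```bash
python3 - <<'E'
from h import *
o=manip.get_obs();im=manip.capture("wrist");cv2.imwrite("pics/w5.png",im)
print(o["clock"],o["eef_pos"],o["dq"],o["contact_force"])
c=cam("wrist",o);print(proj(c,(.5735,-.0132,.108)))
T=cv2.imwrite("pics/t5.png",manip.capture("top"));cv2.imwrite("pics/s5.png",manip.capture("side"))
E
```

```text
9.675 [ 0.5148 -0.0961  0.1998] [-25.359  -14.2707  14.9566   0.3267   0.0987 -25.1013] [ 0.7389  0.0535 -0.9774]
[317.4861  74.1767]
```

View pics/w5.png

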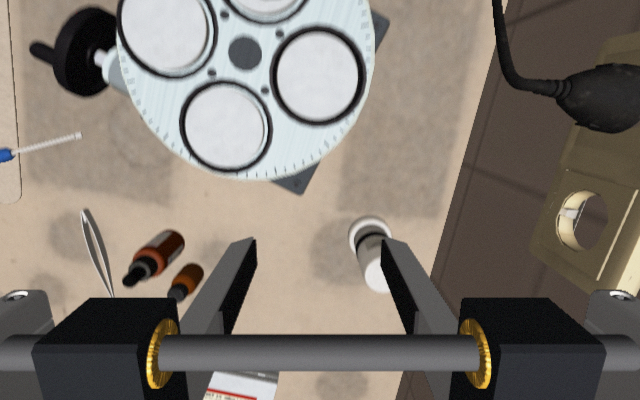

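The dish at (317,74) is concentric in its ring, like its neighbours; the capsule stands untouched at (370,245). Next, the handwheel.

```bash
python3 - <<'E'
from h import *
plan([((.423,.077,.2),28,8)])
E
```

```text
0 [10.8, -21.9, -0.2] [0.0, 0.0, -0.139] 
0 [13.8, -20.2, -0.1] [0.0, 0.0, -0.139] 
0 [16.4, -18.2, -0.2] [0.001, 0.0, -0.139] 
0 [18.8, -15.6, -0.1] [-0.0, 0.0, -0.138] 
0 [20.7, -13.0, -0.2] [-0.0, 0.0, -0.139] 
1 [22.3, -9.9, -0.1] [0.0, 0.0, -0.139] 
1 [23.6, -6.7, -0.2] [0.0, 0.0, -0.139] 
1 [24.2, -3.5, -0.1] [0.001, 0.001, -0.139]
```

>>> move_arm(
  targets=[
    {"translation": [11, -22, 0], "twist": [0, 0, -0.139]},
    {"translation": [14, -20, 0], "twist": [0, 0, -0.139]},
    {"translation": [16, -18, 0], "twist": [0, 0, -0.139]},
    {"translation": [19, -16, 0], "twist": [0, 0, -0.138]},
    {"translation": [21, -13, 0], "twist": [0, 0, -0.139]},
  ],
  gripper=0.4,
)

```text
clock: 10.45
eef_pos: [0.4574, 0.015, 0.1984]
ee_rot: [[-0.08, 0.997, 0.001], [0.997, 0.08, 0.0], [0.0, 0.001, -1.0]]
contact_force: [0.5, 0.1, 0.0]
width: 0.597
grip_force: 0.0
```

>>> move_arm(
  targets=[
    {"translation": [22, -10, 0], "twist": [0, 0, -0.139]},
    {"translation": [24, -7, 0], "twist": [0, 0, -0.139]},
    {"translation": [24, -3, 0], "twist": [0, 0, -0.139]},
    {"translation": [0, 0, 0], "twist": [0, 0, 0]},
    {"translation": [0, 0, 0], "twist": [0, 0, 0]},
  ],
)

```text
clock: 11.08
eef_pos: [0.4232, 0.0781, 0.1982]
ee_rot: [[-0.471, 0.882, 0.001], [0.882, 0.471, -0.0], [-0.001, 0.0, -1.0]]
contact_force: [-0.7, 0.2, -0.4]
width: 0.601
grip_force: 0.0
```

```bash
python3 - <<'E'
from h import *
o=manip.get_obs();im=manip.capture("wrist");cv2.imwrite("pics/w6.png",im)
print(o["clock"],o["eef_pos"],o["ee_rot"],o["dq"])
E
```

```text
11.075 [0.4232 0.0781 0.1982] [[-0.4706  0.8823  0.0006]
 [ 0.8823  0.4706 -0.0003]
 [-0.0005  0.0004 -1.    ]] [-1.0051  0.2396  0.0536 -0.0949 -0.0175 -0.3956]
```

View pics/w6.png

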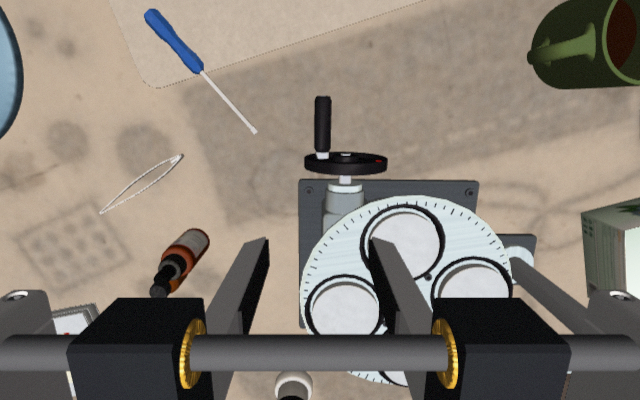

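The wrist view shows the handle along column 322 (rows 96–152), the wheel edge-on over columns 305–387 centred at about (346,162), the shaft at column 345, and the base plate's edge level at row 180, so the stage yaw is 28°.

```bash
python3 - <<'E'
from h import *
o=manip.get_obs();im=cv2.imread("pics/w6.png");W=cam("wrist",o);T,S=cam("top"),cam("side")
v=lambda im:cv2.cvtColor(im,cv2.COLOR_BGR2HSV)[...,2].astype(int)
m,s,ce=blob(v(im)<75,(322,110));print("w",s,ce)
for r in(100,110,120,130,140,150):
    x=np.where(m[r,:345])[0];print(r,x.min(),x.max())
for r in (158,162,166):
    x=np.where(m[r])[0];print("wheel",r,x.min(),x.max())
x=np.where(m[:,322])[0];print("rows",x.min(),x.max())
# lower-resolution views: outer end of the handle
for n,c,sd in(("top",T,(276,256)),("side",S,(262,214))):
    I=v(cv2.imread(f"pics/{n}0.png"));m,s,ce=blob(I<85,sd)
    p=np.argwhere(m)[:,::-1];e=p[p[:,0]<=p[:,0].min()+1].mean(0);print(n,s,e,[tri(c,e,W,(322,q)) for q in(96,98)])
d=(.883,.469)
for z in(.045,.064,.083):
    print(z,[(q,(c@ (plane(W,q,z)[:2]))) for c in (np.array([[.883,.469],[-.469,.883]]),) for q in((322,97),(322,150),(346,155))])
print("axis",np.array([[.883,.469],[-.469,.883]])@[.538,.032])
E
```

```text
w [ 304   96   84   79 2466] [337.382  149.0138]
100 315 330
110 315 330
120 314 330
130 314 330
140 314 330
150 316 328
wheel 158 304 386
wheel 162 304 386
wheel 166 304 386
rows 97 173
top [273 228  22  30 183] [273.7143 254.8571] [(array([0.3862, 0.157 , 0.0255]), np.float64(0.0038310614355075265)), (array([0.3865, 0.1552, 0.0383]), np.float64(0.0026806302923209867))]
side [252 187  33  34 393] [252.6 212.9] [(array([0.385 , 0.1563, 0.0449]), np.float64(0.0018013826024539446)), (array([0.3852, 0.1552, 0.0462]), np.float64(0.00020138026480705427))]
0.045 [((322, 97), array([ 0.4129, -0.0426])), ((322, 150), array([ 0.4131, -0.0915])), ((346, 155), array([ 0.4364, -0.0963]))]
0.064 [((322, 97), array([ 0.4127, -0.043 ])), ((322, 150), array([ 0.4129, -0.0891])), ((346, 155), array([ 0.4348, -0.0936]))]
0.083 [((322, 97), array([ 0.4125, -0.0434])), ((322, 150), array([ 0.4127, -0.0867])), ((346, 155), array([ 0.4333, -0.0909]))]
axis [ 0.4901 -0.2241]
```

>>> move_arm(
  targets=[
    {"translation": [33, 2, 30], "twist": [0, 0, 0]},
    {"translation": [33, 1, 30], "twist": [0, 0, 0]},
    {"translation": [0, 0, 40], "twist": [0, 0, 0]},
    {"translation": [0, 0, 40], "twist": [0, 0, 0]},
    {"translation": [0, 0, 27], "twist": [0, 0, 0]},
  ],
)

```text
clock: 11.75
eef_pos: [0.3938, 0.1371, 0.029]
ee_rot: [[-0.47, 0.883, -0.002], [0.883, 0.47, -0.0], [0.001, -0.002, -1.0]]
contact_force: [1.0, 0.1, 0.9]
width: 0.601
grip_force: 0.0
```

```bash
python3 - <<'E'
from h import *
o=manip.get_obs();im=manip.capture("wrist");cv2.imwrite("pics/w7.png",im)
p=o["eef_pos"];print(p,"X",.883*p[0]+.469*p[1],"Y",-.469*p[0]+.883*p[1],o["contact_force"],o["dq"])
E
```

```text
[0.3938 0.1371 0.029 ] X 0.4120220308334813 Y -0.06362394813435049 [1.0325 0.1032 0.9157] [ -0.1585  26.3327   2.6233  -0.0102 -30.2621  -0.0686]
```

View pics/w7.png

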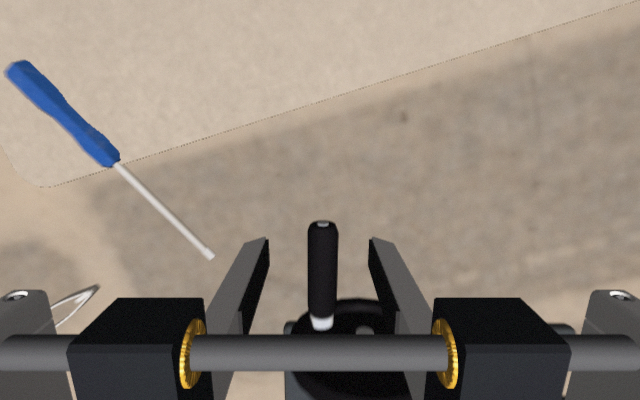

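The view shows the handle upright at column 322 (rows 220–318), midway between the finger pads (268 and 370). Now closing on it.

>>> move_arm(
  targets=[
    {"translation": [-2, 1, -1], "twist": [0, 0, 0]},
    {"translation": [0, 0, 0], "twist": [0, 0, 0]},
    {"translation": [0, 0, 0], "twist": [0, 0, 0]},
    {"translation": [0, 0, 0], "twist": [0, 0, 0]},
    {"translation": [0, 0, 0], "twist": [0, 0, 0]},
  ],
  gripper=1.0,
  newtons=20,
)

```text
clock: 12.42
eef_pos: [0.3964, 0.1363, 0.0322]
ee_rot: [[-0.471, 0.882, 0.001], [0.882, 0.471, -0.0], [-0.001, 0.001, -1.0]]
contact_force: [0.4, -0.6, 2.6]
width: 0.165
grip_force: 20.0
```

>>> move_arm(
  targets=[
    {"translation": [0, 0, 0], "twist": [0, 0, 0]},
    {"translation": [0, 0, 0], "twist": [0, 0, 0]},
  ],
)

```text
clock: 12.68
eef_pos: [0.3964, 0.1363, 0.0322]
ee_rot: [[-0.471, 0.882, 0.001], [0.882, 0.471, -0.0], [-0.0, 0.001, -1.0]]
contact_force: [0.2, -0.3, 3.6]
width: 0.165
grip_force: 20.0
```

>>> move_arm(
  targets=[
    {"translation": [0, -6.2, -13.1], "twist": [0, 0, 0]},
    {"translation": [0, 1.3, -14.5], "twist": [0, 0, 0]},
    {"translation": [0, 8.3, -11.8], "twist": [0, 0, 0]},
    {"translation": [0, 13.1, -6.2], "twist": [0, 0, 0]},
  ],
)

```text
clock: 13.18
eef_pos: [0.4099, 0.1435, 0.078]
ee_rot: [[-0.472, 0.882, -0.004], [0.882, 0.472, -0.003], [-0.001, -0.005, -1.0]]
contact_force: [-0.4, -6.0, -4.6]
width: 0.162
grip_force: 20.0
```

>>> move_arm(
  targets=[
    {"translation": [0, 14.5, 1.3], "twist": [0, 0, 0]},
    {"translation": [0, 11.8, 8.3], "twist": [0, 0, 0]},
    {"translation": [0, 6.2, 13.1], "twist": [0, 0, 0]},
    {"translation": [0, -1.3, 14.5], "twist": [0, 0, 0]},
  ],
)

```text
clock: 13.68
eef_pos: [0.4388, 0.1585, 0.0407]
ee_rot: [[-0.472, 0.881, -0.001], [0.881, 0.472, -0.002], [-0.001, -0.002, -1.0]]
contact_force: [-6.0, -9.2, 8.1]
width: 0.165
grip_force: 20.0
```

>>> move_arm(
  targets=[
    {"translation": [0, -8.3, 11.8], "twist": [0, 0, 0]},
    {"translation": [0, -13.1, 6.2], "twist": [0, 0, 0]},
    {"translation": [0, -14.5, -1.3], "twist": [0, 0, 0]},
    {"translation": [0, -11.8, -8.3], "twist": [0, 0, 0]},
  ],
)

```text
clock: 14.18
eef_pos: [0.3966, 0.1364, 0.0319]
ee_rot: [[-0.471, 0.882, 0.002], [0.882, 0.471, 0.001], [-0.001, 0.002, -1.0]]
contact_force: [6.3, 2.5, -1.2]
width: 0.16
grip_force: 20.0
```

```bash
python3 - <<'E'
from h import *
o=manip.get_obs();cv2.imwrite("pics/s8.png",manip.capture("side"));cv2.imwrite("pics/t8.png",manip.capture("top"))
p=o["eef_pos"];print(p,"X",.883*p[0]+.469*p[1],"Y",-.469*p[0]+.883*p[1],o["contact_force"],o["dq"])
E
```

```text
[0.3966 0.1364 0.0319] X 0.41415981396315715 Y -0.06555162815391025 [ 6.3184  2.5042 -1.1866] [ -5.354  -22.8945  11.2755   1.3795   8.6231  -5.4795]
```

One full turn went cleanly, with forces under 13 N. Two more turns and 120° remain.

>>> move_arm(
  targets=[
    {"translation": [0, -6.2, -13.1], "twist": [0, 0, 0]},
    {"translation": [0, 1.3, -14.5], "twist": [0, 0, 0]},
    {"translation": [0, 8.3, -11.8], "twist": [0, 0, 0]},
    {"translation": [0, 13.1, -6.2], "twist": [0, 0, 0]},
  ],
)

```text
clock: 14.78
eef_pos: [0.4096, 0.1434, 0.0779]
ee_rot: [[-0.472, 0.882, -0.005], [0.882, 0.472, -0.003], [-0.001, -0.005, -1.0]]
contact_force: [-1.1, -7.3, -3.6]
width: 0.162
grip_force: 20.0
```

>>> move_arm(
  targets=[
    {"translation": [0, 14.5, 1.3], "twist": [0, 0, 0]},
    {"translation": [0, 11.8, 8.3], "twist": [0, 0, 0]},
    {"translation": [0, 6.2, 13.1], "twist": [0, 0, 0]},
    {"translation": [0, -1.3, 14.5], "twist": [0, 0, 0]},
  ],
)

```text
clock: 15.28
eef_pos: [0.4388, 0.1585, 0.0407]
ee_rot: [[-0.472, 0.881, -0.001], [0.881, 0.472, -0.002], [-0.001, -0.002, -1.0]]
contact_force: [-4.6, -9.4, 7.7]
width: 0.163
grip_force: 20.0
```

>>> move_arm(
  targets=[
    {"translation": [0, -8.3, 11.8], "twist": [0, 0, 0]},
    {"translation": [0, -13.1, 6.2], "twist": [0, 0, 0]},
    {"translation": [0, -14.5, -1.3], "twist": [0, 0, 0]},
    {"translation": [0, -11.8, -8.3], "twist": [0, 0, 0]},
  ],
)

```text
clock: 15.78
eef_pos: [0.3965, 0.1364, 0.0319]
ee_rot: [[-0.471, 0.882, 0.002], [0.882, 0.471, 0.001], [-0.0, 0.002, -1.0]]
contact_force: [6.7, 2.0, 0.5]
width: 0.163
grip_force: 20.0
```

>>> move_arm(
  targets=[
    {"translation": [0, -6.2, -13.1], "twist": [0, 0, 0]},
    {"translation": [0, 1.3, -14.5], "twist": [0, 0, 0]},
    {"translation": [0, 8.3, -11.8], "twist": [0, 0, 0]},
    {"translation": [0, 13.1, -6.2], "twist": [0, 0, 0]},
  ],
)

```text
clock: 16.27
eef_pos: [0.4093, 0.1432, 0.0777]
ee_rot: [[-0.472, 0.881, -0.005], [0.882, 0.472, -0.003], [-0.001, -0.006, -1.0]]
contact_force: [0.1, -7.1, -1.6]
width: 0.164
grip_force: 20.0
```

>>> move_arm(
  targets=[
    {"translation": [0, 14.5, 1.3], "twist": [0, 0, 0]},
    {"translation": [0, 11.8, 8.3], "twist": [0, 0, 0]},
    {"translation": [0, 6.2, 13.1], "twist": [0, 0, 0]},
    {"translation": [0, -1.3, 14.5], "twist": [0, 0, 0]},
  ],
)

```text
clock: 16.77
eef_pos: [0.4387, 0.1586, 0.0406]
ee_rot: [[-0.472, 0.881, -0.001], [0.881, 0.472, -0.002], [-0.001, -0.001, -1.0]]
contact_force: [-3.5, -9.0, 7.2]
width: 0.161
grip_force: 20.0
```

>>> move_arm(
  targets=[
    {"translation": [0, -8.3, 11.8], "twist": [0, 0, 0]},
    {"translation": [0, -13.1, 6.2], "twist": [0, 0, 0]},
    {"translation": [0, -14.5, -1.3], "twist": [0, 0, 0]},
    {"translation": [0, -11.8, -8.3], "twist": [0, 0, 0]},
  ],
)

```text
clock: 17.27
eef_pos: [0.3965, 0.1364, 0.0319]
ee_rot: [[-0.471, 0.882, 0.003], [0.882, 0.471, 0.001], [-0.001, 0.003, -1.0]]
contact_force: [7.4, 2.3, -0.6]
width: 0.161
grip_force: 20.0
```

>>> move_arm(
  targets=[
    {"translation": [0, -6.2, -13.1], "twist": [0, 0, 0]},
    {"translation": [0, 1.3, -14.5], "twist": [0, 0, 0]},
    {"translation": [0, 8.3, -11.8], "twist": [0, 0, 0]},
    {"translation": [0, 13.1, -6.2], "twist": [0, 0, 0]},
    {"translation": [0, 0, 0], "twist": [0, 0, 0]},
  ],
)

```text
clock: 17.9
eef_pos: [0.4105, 0.1439, 0.0777]
ee_rot: [[-0.472, 0.882, -0.001], [0.882, 0.472, -0.001], [-0.001, -0.001, -1.0]]
contact_force: [-0.9, -4.5, 7.8]
width: 0.161
grip_force: 20.0
```

```bash
python3 - <<'E'
from h import *
o=manip.get_obs();s=manip.capture("side");t=manip.capture("top");cv2.imwrite("pics/s9.png",s);cv2.imwrite("pics/t9.png",t)
p=o["eef_pos"];print(o["clock"],p,"X",.883*p[0]+.469*p[1],"Y",-.469*p[0]+.883*p[1],o["contact_force"])
f=lambda i,a,b,c,d:cv2.resize(i[a:b,c:d],(400,400),interpolation=cv2.INTER_CUBIC)
cv2.imwrite("pics/c9.png",np.hstack([f(t,140,260,260,380),f(s,100,250,260,410)]))
E
```

```text
17.9 [0.4105 0.1439 0.0777] X 0.42994467483835086 Y -0.0654855863713796 [-0.9214 -4.5097  7.8178]
```

View pics/c9.png

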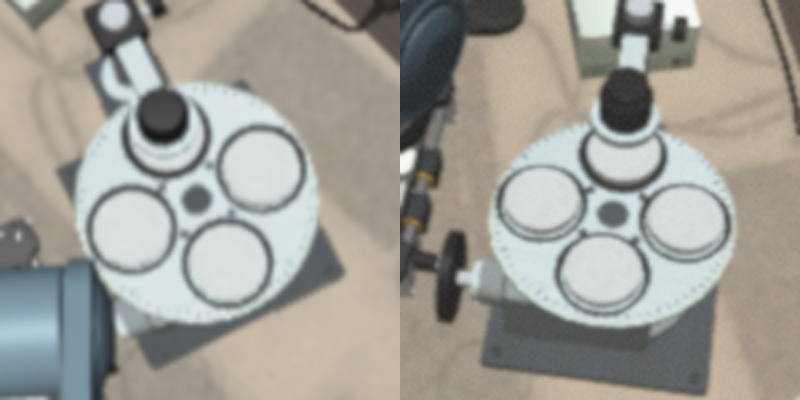

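Both crops show one dish under the head and three others about 90° apart: top crop left (131,229), right (261,168), opposite (228,262), axis cap (196,199). Measuring the angle from those three.

```bash
python3 - <<'E'
from h import *
for n,sc,ox,oy,pts in(("top",3.333,260,140,[(261,168),(131,229),(228,262)]),("side",2.667,260,100,[(685-400,220),(542-400,202),(603-400,272)])):
    im=cv2.imread(f"pics/{n[0]}9.png");c=cam(n);g=cv2.cvtColor(im,cv2.COLOR_BGR2HSV).astype(int);D=[]
    for p in pts:
        u=(ox+p[0]/sc,oy+p[1]/sc)
        for v in (165,180,190,200):
            m,s,ce=blob((g[...,2]>v)&(g[...,1]<25),u)
            if s[4]<1300:break
        q,d=circ(c,m,.108);D.append(q);print(n,v,s[4],q,d)
    D=np.array(D);A=(D[0]+D[1])/2
    ang=[np.degrees(np.arctan2(*(q-A)[::-1])) for q in D]
    print(A,np.linalg.norm(D-A,axis=1),ang,"nest angle est",ang[0]+90,ang[1]-90,ang[2]-180)
E
```

```text
top 165 417 [ 0.5628 -0.0193] 0.060007612876447944
top 165 430 [0.5108 0.0833] 0.060373364692357816
top 165 437 [0.4853 0.0065] 0.06050624747873671
[0.5368 0.032 ] [0.0575 0.0575 0.0574] [np.float64(-63.09944556105454), np.float64(116.90055443894546), np.float64(-153.65576580118952)] nest angle est 26.900554438945463 26.900554438945463 -333.65576580118955
side 180 514 [ 0.5641 -0.0182] 0.05718969982107466
side 165 1045 [0.5525 0.0698] 0.11423601884940632
side 165 657 [0.4827 0.0053] 0.06329585943156833
[0.5583 0.0258] [0.0444 0.0444 0.0783] [np.float64(-82.49749945727538), np.float64(97.50250054272475), np.float64(-164.78890055013719)] nest angle est 7.5025005427246185 7.502500542724746 -344.7889005501372
```

The dish's nest stands at about 26.8° against a stage direction of 27–28°: within about 1 mm of the lens axis. Releasing and lifting off.

>>> move_arm(
  targets=[
    {"translation": [0, 0, 0], "twist": [0, 0, 0]},
    {"translation": [0, 0, 0], "twist": [0, 0, 0]},
    {"translation": [0, 0, 0], "twist": [0, 0, 0]},
    {"translation": [0, 0, 0], "twist": [0, 0, 0]},
    {"translation": [0, 0, 0], "twist": [0, 0, 0]},
  ],
  gripper=0.5,
)

```text
clock: 18.62
eef_pos: [0.4104, 0.1442, 0.0773]
ee_rot: [[-0.472, 0.882, -0.0], [0.882, 0.472, 0.0], [0.0, -0.0, -1.0]]
contact_force: [0.1, 0.2, -0.2]
width: 0.502
grip_force: 0.0
```

>>> move_arm(
  targets=[
    {"translation": [0, 0, -15], "twist": [0, 0, 0]},
    {"translation": [0, 0, -40], "twist": [0, 0, 0]},
    {"translation": [0, 0, -40], "twist": [0, 0, 0]},
    {"translation": [0, -40, 0], "twist": [0, 0, 0]},
    {"translation": [0, -40, 0], "twist": [0, 0, 0]},
  ],
)

```text
clock: 19.25
eef_pos: [0.3398, 0.1061, 0.174]
ee_rot: [[-0.472, 0.881, 0.002], [0.881, 0.472, -0.0], [-0.001, 0.002, -1.0]]
contact_force: [-1.3, -0.3, 0.7]
width: 0.503
grip_force: 0.0
```

>>> move_arm(
  targets=[
    {"translation": [0, 0, 0], "twist": [0, 0, 0]},
    {"translation": [0, 0, 0], "twist": [0, 0, 0]},
    {"translation": [0, 0, 0], "twist": [0, 0, 0]},
    {"translation": [0, 0, 0], "twist": [0, 0, 0]},
  ],
)

```text
clock: 19.75
eef_pos: [0.3404, 0.1066, 0.1724]
ee_rot: [[-0.472, 0.882, -0.001], [0.882, 0.472, -0.0], [0.0, -0.001, -1.0]]
contact_force: [-0.4, 0.2, -0.0]
width: 0.5
grip_force: 0.0
```

```bash
python3 - <<'E'
from h import *
o=manip.get_obs();t=manip.capture("top");c=cam("top");g=cv2.cvtColor(t,cv2.COLOR_BGR2HSV).astype(int)
print(o["clock"],o["eef_pos"],o["dq"],o["contact_force"])
D=[]
for P in((.5628,-.0193),(.5108,.0833),(.4853,.0065)):
    try:
        m,s,ce=blob((g[...,2]>165)&(g[...,1]<25),proj(c,(*P,.108)));print(s[4],circ(c,m,.108))
    except AssertionError as e:print(e)
print(manip.job_done())
E
```

```text
19.75 [0.3404 0.1066 0.1724] [-0.0996 -0.2039  0.3172 -0.0187 -0.0386  0.0163] [-0.3824  0.1915 -0.0238]
416 (array([ 0.5629, -0.0192]), np.float64(0.05993288936992662))
425 (array([0.5107, 0.0834]), np.float64(0.060005570461629604))
433 (array([0.4854, 0.0065]), np.float64(0.06024461232784807))
the job is handed in; nothing more can be done
None
```

The dish is seated in the empty nest and the turntable is turned to bring it within about 1 mm of the lens axis by my camera measurement; the handle is let go, the arm is clear, and the job was handed in at about 20 s, with no verdict returned.

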